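# Set a baking mould mouth up on the scale and shut its drawer

### The job

Take the taller of the two upside-down steel moulds out of the open drawer and stand it upright, mouth up, in the middle of the near scale's round plate, ready to be filled and weighed. Leave the short mould standing upside down in the drawer, and push the drawer fully home. Do not knock over or shift the milk carton, the spice jar or the measuring jug.

Things in the scene. Friction and masses are not known exactly. Their poses are not given: they have to be found in the camera images.
- tall_mould: The mould to set on the scale: eight-sided plain steel cup, 72 mm tall, 64 mm across the flats at the mouth (66 over the 4 mm rim bead), 54 mm at the closed base, wall 2.5 mm, about 0.1 kg. Starts mouth down in the drawer. Origin: centre of the mouth plane; +z runs from mouth to base (down when mouth up); x, y and every 45 degrees between are normal to a flat.
- tall_mould_base (a point): Centre of the tall mould's outer base face, 72 mm from the origin along the mould's +z; its foot when it stands mouth up. The flat sides let the mould lie on its side without rolling.
- short_mould: The mould to leave: same steel and the same eight-sided mouth (64 mm), but only 38 mm tall, 58 mm across the base. Stands mouth down on the drawer's floor beside the tall one. Origin: centre of the mouth plane, +z towards the base.
- unit: Low white counter drawer unit, fixed, 280 (x, depth) x 280 (y, width) x 110 mm. Origin: centre of its underside; its front looks to its own -x and the drawer slides out that way.
- unit_drawer0 (a joint): The unit's only drawer: 0 = fully home, grows as it is pulled out (m), at most 0.197; light friction, about 1 N. Its side walls are 6 mm thick and reach z = 0.088; the space inside is 235 (x) x 238 (y) mm.
- drawer_floor (a point): Centre of the drawer's inner floor, 22 mm above the worktop; moves with the drawer, axes as the unit's.
- drawer_front (a point): Point on the outer face of the drawer's light wooden front, at mid-width, 96 mm above the worktop and 1.5 mm under the front's top edge (front 274 wide, 83 high, 15 thick). A 120 mm wide steel bar handle stands 35 mm out of the face, its centre 72 mm above the worktop.
- scale: The near kitchen bench scale (another, out of use, stands far back), fixed, 292 (x) x 217 (y) mm, body 39 mm high with a sloped key panel 48 mm high at its own -x end. Origin: centre of its underside.
- scale_plate (a point): Centre of the scale's round weighing plate, on its top surface, 52 mm above the worktop; plate 185 mm in diameter.
- milk_carton: Milk carton, 69 x 100 x 182 mm, standing near the scale. Leave it alone. Origin: centre of its underside.
- vanilla_jar: Spice jar with a dark lid, 44 mm in diameter, 105 mm tall, standing near the scale. Leave it alone. Origin: centre of its underside.
- jug: Clear measuring jug, 120 mm wide, 169 mm long with its handle at its own -y side, 135 mm tall, standing to the right. Leave it alone. Origin: centre of its underside.
There are look-alikes about, which are no part of the job. What is shaped like the tall_mould but orange or purple is not meant.

How it is judged:
On the way:
1. the tall mould has been lifted clear of the drawer (height (world z) of tall_mould above 0.1 m), for 0.1 s.
At the end, for the whole second after the job is handed in: The tall mould stands mouth up (within 7 degrees) on the scale's plate, its foot within 45 mm of the plate's centre, released and at rest; the drawer is home (within 5 mm); the short mould stands mouth down on the drawer's floor (angle between tall_mould's own z axis and vertical above 3.02 rad and horizontal distance between tall_mould_base and scale_plate below 0.045 m and height (world z) of tall_mould_base between 0.047 and 0.058 m and linear speed of tall_mould below 0.02 m/s and value of joint unit_drawer0 below 0.005 m and angle between short_mould's own z axis and vertical below 0.15 rad and z of short_mould in the frame of drawer_floor between -0.01 and 0.012 m and x of short_mould in the frame of drawer_floor between -0.118 and 0.118 m); the robot touches nothing.
It fails at once if the milk carton is shifted more than 30 mm or tipped (distance of milk_carton from where it was at the start of the episode above 0.03 m or angle between milk_carton's own z axis and vertical above 0.35 rad).
It fails at once if the spice jar is shifted more than 30 mm or tipped (distance of vanilla_jar from where it was at the start of the episode above 0.03 m or angle between vanilla_jar's own z axis and vertical above 0.35 rad).
It fails at once if the measuring jug is shifted more than 30 mm or tipped (distance of jug from where it was at the start of the episode above 0.03 m or angle between jug's own z axis and vertical above 0.35 rad).
It also fails if it takes over 69 s, if anything falls off the work surface, if the arm or the gripper's body presses on something with over 40 N, if the wrist force passes 120 N, or if a joint passes its speed limit or range.

### The arm

A 7-joint arm with a two-finger parallel gripper is mounted at the origin on the work surface; the furniture and walls round the work are solid. World frame = base frame: x ahead of the robot, y to its left, z up, the work surface at z = 0. Lengths are in m, angles in rad, forces in N, time in s.
With the tool pointing down it reaches from about 0.425 to 0.875 m from the base axis. Payload 4.7 kg.
Tool frame: the origin (TCP) lies at the very end of the fingers, on their centre line; the grasp point (between the pads) lies 19 mm behind it; z points along the fingers, y is the direction in which the jaws open and shut (so a half turn about z gives the same grasp; the last joint's range is limited). The gripper opens to 87 mm and grips with 3 to 60 N. Pads are 19 mm wide; open, the fingers measure 117 mm over their backs; the gripper's body (75 mm by 190 mm) begins 51 mm behind the grasp point.
Start: joints at [-1.161, 0.321, -0.07, 1.45, 0.023, 1.371, -0.057], TCP at [0.251, 0.6, 0.223] pointing down, gripper open.
Joint ranges: [-2.86, 2.86], [-0.3, 2.09], [-1.38, 1.24], [0.06, 2.45], [-1.56, 4.7], [0.09, 2.05], [-2.69, 2.69]. Speed limits (rad/s): [2.57, 2.57, 3.14, 3.14, 3.14, 3.14, 3.14].

### API

Orientations are given as a unit quaternion [x, y, z, w].
In Python, from workcell import observe, vision, workorder gives the robot as it stands.
- The arm moves only by the tool move_arm, never from a script. Its argument "steps" is one flat list of numbers, 7 for each row, row after row: the turn, a rotation vector about the tool's x, y, z in degrees, then the shift along the tool's x, y, z in cm, then the closure, from 0 (fully open) to 1 (shut). In form: [ax, ay, az, x, y, z, gripper, ax, ay, az, x, y, z, gripper, ...]. A call has 1 to 12 rows; each row shifts and turns the commanded pose from where the row before left it, along the tool's axes as they then stand; what a row does not reach is not made up. A row lasts 1/8 s, in which the tool goes at most 62.5 mm and 10.7 degrees, less where a joint would pass 70% of its speed; a pose out of reach is approached as far as the arm can. A call with a gripper value outside its range is refused whole. The fingers move at their own pace and stop on an object; "newtons" is the grip in N (left out, the last holds). Time passes only in rows, so rows that do not move let the fingers close. It gives the time, the measured TCP pose, the force and the opening at its end, in the units of the state.
- observe(): the state, without advancing time (a new reading comes with each control period).
- vision.camera(name): name is "scene" or "top" or "wrist"; returns (picture, depth): 384x512x3 uint8, red, green, blue; 384x512 float32, m along the optical axis (not along the pixel's ray), 0 where there is no reading.
- vision.get_calibration(name): a dict with "camera_matrix" (3x3 intrinsics, pixels), "xyz" and "rotation" of the camera in the world. Camera axes: x right, y down, z forward; pixel columns grow to the right and rows downward; lengths in m; the calibration is good to about 2 mm. A picture is of the moment at which its call begins: read the wrist's pose just before it. get_calibration takes no time and is no camera call; for the wrist camera it gives the pose at the moment of the call.
- workorder.job_done(): hands the job in, once; it reports no verdict.
Trained networks look in the newest picture that a camera, given by its name, has taken for a name from the list of things; names that differ only in an ending like _2 or _b are one class to them, and where a whole thing is asked for, a point or a joint stands for the part that bears it (a point fixed in the world has none). Each returns a list of dicts, best first, with "confidence" (0 to 1); they miss things now and then, are a little off and sometimes report something else, mostly with a low value. They report only what shows in the picture. A call takes as long as a camera call. They do not tell look-alikes from the thing itself.
- vision.spot_in(thing, camera): "xy" ([column, row] in pixels, amid what is visible of it).
- vision.silhouettes(thing, camera): "pixels" (384x512 bool, what is visible of it) and "xy" ([column, row] in pixels, amid what is visible of it).
- vision.mark_of(thing, camera): "xy" ([column, row] in pixels: a listed point, or the origin of a listed thing).
The state is a dict: "clock": time; "q": joint angles; "joint_velocities": joint speeds; "joint_efforts": joint torques, N m; "position": TCP position; "ee_rot": TCP orientation; "ft_force": force on the tool from outside, world axes, zero at the start; "wrist_torque": the same for the moment, N m; "grip_width": finger opening in m.
Only numpy, scipy, OpenCV 4.12 (cv2) and the standard library are available. Lean on these libraries where they do the work, as an engineer would, in place of code of your own. Each camera call takes 0.05 s, during which the arm holds its last target. There are 200 camera calls.

## Working session

There is one attempt and no reset: what is moved stays moved. The work goes in short steps, Python scripts to look and compute and a tool call to move; the robot and the scene stay as the last step left them, time stands still between calls to the robot, and variables do not carry over. Pictures are saved under pics/ and viewed, about 8 in all and at most 12, crops included, and the job is handed in when it is done.

Besides the shell and the picture viewer there is one more tool, called by a JSON object that holds its "name" and its "arguments". move_arm: Moves the arm, as the interface text tells. Its arguments: {"type":"object","properties":{"steps":{"type":"array","items":{"type":"number"}},"newtons":{"type":"number"}},"required":["steps"]}

```bash
ls; mkdir -p pics; cat > h.py <<'E'
import numpy as np, cv2
from scipy.spatial.transform import Rotation as R
from workcell import observe, vision, workorder
def rot(c):
    r=np.array(c["rotation"],float)
    return r if r.shape==(3,3) else R.from_quat(r).as_matrix()
def world(cam,d,uv,cal=None):
    c=cal or vision.get_calibration(cam);K=np.array(c["camera_matrix"])
    uv=np.atleast_2d(uv).astype(float)
    z=d[uv[:,1].astype(int),uv[:,0].astype(int)]
    p=np.c_[(uv[:,0]-K[0,2])/K[0,0]*z,(uv[:,1]-K[1,2])/K[1,1]*z,z]
    return p@rot(c).T+np.array(c["xyz"])
def cloud(cam,d,mask,cal=None):
    v,u=np.nonzero(mask&(d>0)); return world(cam,d,np.c_[u,v],cal)
def snap(cam,name):
    im,d=vision.camera(cam); cv2.imwrite(f"pics/{name}.png",im[:,:,::-1]); return im,d
E
python3 - <<'E'
from h import *
np.set_printoptions(precision=3,suppress=True)
print(observe())
ims=[]
for cam in("scene","top"):
    im,d=snap(cam,cam+"0"); ims.append(im); np.save(cam+"0.npy",d)
    c=vision.get_calibration(cam);print(cam,c)
    for t in["tall_mould","short_mould","unit","scale","milk_carton","vanilla_jar","jug"]:
        for s in vision.silhouettes(t,cam)[:4]:
            m=s["pixels"]; p=cloud(cam,d,m)
            print(t,round(s["confidence"],2),np.array(s["xy"]).round(),m.sum(), np.percentile(p,[5,50,95],axis=0).round(3).tolist() if len(p) else None)
    for t in["scale_plate","drawer_front","drawer_floor","tall_mould_base"]:
        for s in vision.mark_of(t,cam)[:3]: print(t,round(s["confidence"],2),np.array(s["xy"]).round(1),world(cam,d,s["xy"]))
E
```

```text
pics
{'clock': 0.0, 'q': array([-1.161,  0.322, -0.07 ,  1.452,  0.023,  1.371, -0.057]), 'joint_velocities': array([ 0.001, -0.001, -0.   , -0.   ,  0.001, -0.001, -0.002]), 'joint_efforts': array([ -0.   , -49.13 ,  -0.404, -31.251,  -0.064,   0.044,   0.   ]), 'position': array([0.25 , 0.599, 0.221]), 'ee_rot': array([ 0.197,  0.98 , -0.001, -0.   ]), 'ft_force': array([-0.647, -0.1  ,  1.302]), 'wrist_torque': array([-0.03 , -0.005,  0.022]), 'grip_width': 0.0870132711870817}
scene {'camera_matrix': array([[478.908,   0.   , 250.165],
       [  0.   , 478.908, 196.115],
       [  0.   ,   0.   ,   1.   ]]), 'xyz': array([-0.516,  1.065,  1.305]), 'rotation': array([-0.372,  0.822, -0.397,  0.167])}
tall_mould 0.82 [281. 190.] 220 [[0.543, -0.127, 0.035], [0.557, -0.1, 0.077], [0.588, -0.08, 0.095]]
tall_mould 0.82 [237. 200.] 264 [[0.615, 0.028, 0.006], [0.631, 0.058, 0.046], [0.66, 0.076, 0.073]]
tall_mould 0.7 [300. 224.] 328 [[0.349, -0.048, 0.006], [0.369, -0.014, 0.052], [0.398, 0.002, 0.072]]
tall_mould 0.55 [346. 173.] 427 [[0.401, -0.466, 0.007], [0.44, -0.395, 0.081], [0
[... 1951 characters left out ...]
ilk_carton 0.57 [153. 160.] 911 [[0.648, 0.335, 0.03], [0.668, 0.369, 0.162], [0.706, 0.419, 0.181]]
vanilla_jar 0.81 [113. 225.] 219 [[0.436, 0.483, 0.019], [0.453, 0.492, 0.099], [0.471, 0.516, 0.109]]
jug 0.57 [394. 244.] 1345 [[0.372, -0.497, 0.002], [0.441, -0.462, 0.063], [0.494, -0.392, 0.134]]
scale_plate 0.66 [167.3 216.6] [[0.498 0.328 0.046]]
drawer_front 0.7 [306.6 235.9] [[ 0.455 -0.158  0.1  ]]
drawer_floor 0.6 [308.8 153.2] [[ 0.741 -0.153  0.11 ]]
drawer_floor 0.43 [307.2 237. ] [[ 0.452 -0.16   0.094]]
tall_mould_base 0.81 [266.9 256.1] [[ 0.381 -0.029  0.071]]
tall_mould_base 0.8 [292.6 201.5] [[ 0.569 -0.106  0.098]]
tall_mould_base 0.79 [250.8 178.1] [[0.65  0.043 0.067]]
```

```bash
python3 - <<'E'
import cv2,numpy as np
s=cv2.imread("pics/scene0.png");t=cv2.imread("pics/top0.png")
a=cv2.resize(s[130:330,120:400],(800,571),interpolation=cv2.INTER_CUBIC);cv2.imwrite("pics/a.png",a)
b=cv2.resize(t[110:300,80:440],(800,422),interpolation=cv2.INTER_CUBIC);cv2.imwrite("pics/b.png",b)
E
```

```text
(no output)
```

View pics/a.png

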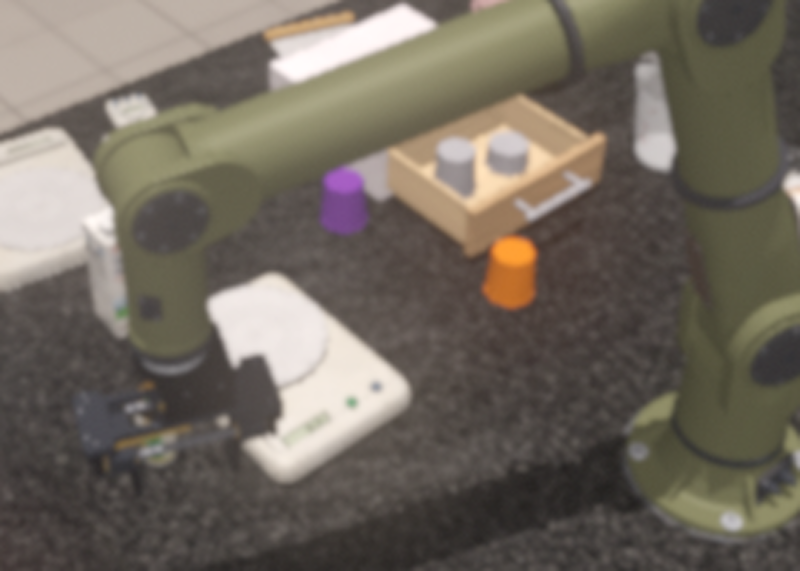

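View pics/b.png

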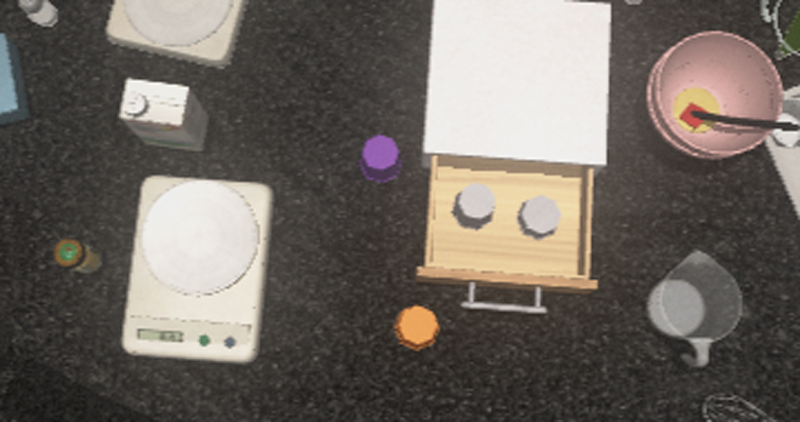

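Candidates, as top-camera and scene-camera pixels:
- Steel tall: (293,200) and (281,190). This is the one I want.
- Steel short: (321,209) and (295,180).
- Purple look-alike: (250,181) and (237,200).
- Orange look-alike: (269,254) and (300,224).

The wanted mould sits in the drawer at about (0.57,-0.11) with its top at about z 0.095. The plan is to pick it from above, lay it on its side on the plate, regrasp it, and tilt it upright.

```bash
cat >> h.py <<'E'
np.set_printoptions(precision=3,suppress=True)
def down(yaw_deg):  # tool pointing down, tool y at azimuth yaw
    a=np.radians(yaw_deg); y=np.array([np.cos(a),np.sin(a),0]); z=np.array([0,0,-1.]); return np.c_[np.cross(y,z),y,z]
def plan(p,Rt,n,R0=None,p0=None):
    s=observe(); R0=R.from_quat(s["ee_rot"]).as_matrix() if R0 is None else R0; p0=s["position"] if p0 is None else p0
    w=R.from_matrix(R0.T@Rt).as_rotvec(); d=(np.array(p)-p0)/n*100
    for i in range(n):
        Ri=R0@R.from_rotvec(w*i/n).as_matrix()
        print((np.degrees(w)/n).round(1).tolist(),(Ri.T@d).round(1).tolist())
E
python3 - <<'E'
from h import *
plan([.545,-.11,.27],down(0),16)
E
```

```text
[0.0, -0.0, 4.2] [-3.4, -3.4, -0.3]
[0.0, -0.0, 4.2] [-3.6, -3.1, -0.3]
[0.0, -0.0, 4.2] [-3.9, -2.8, -0.3]
[0.0, -0.0, 4.2] [-4.1, -2.6, -0.3]
[0.0, -0.0, 4.2] [-4.2, -2.3, -0.3]
[0.0, -0.0, 4.2] [-4.4, -1.9, -0.3]
[0.0, -0.0, 4.2] [-4.5, -1.6, -0.3]
[0.0, -0.0, 4.2] [-4.6, -1.3, -0.3]
[0.0, -0.0, 4.2] [-4.7, -0.9, -0.3]
[0.0, -0.0, 4.2] [-4.8, -0.6, -0.3]
[0.0, -0.0, 4.2] [-4.8, -0.2, -0.3]
[0.0, -0.0, 4.2] [-4.8, 0.1, -0.3]
[0.0, -0.0, 4.2] [-4.8, 0.5, -0.3]
[0.0, -0.0, 4.2] [-4.7, 0.8, -0.3]
[0.0, -0.0, 4.2] [-4.7, 1.2, -0.3]
[0.0, -0.0, 4.2] [-4.6, 1.5, -0.3]
```

{"name": "move_arm", "arguments": {"steps": [0,0,4.2,-3.4,-3.4,-0.3,0,0,0,4.2,-3.6,-3.1,-0.3,0,0,0,4.2,-3.9,-2.8,-0.3,0,0,0,4.2,-4.1,-2.6,-0.3,0,0,0,4.2,-4.2,-2.3,-0.3,0,0,0,4.2,-4.4,-1.9,-0.3,0,0,0,4.2,-4.5,-1.6,-0.3,0,0,0,4.2,-4.6,-1.3,-0.3,0]}}

```text
clock: 2.2
position: [0.3978, 0.2439, 0.247]
ee_rot: [0.473, 0.881, 0.0, 0.0]
ft_force: [0.8, 0.1, -0.2]
grip_width: 0.0867
```

{"name": "move_arm", "arguments": {"steps": [0,0,4.2,-4.7,-0.9,-0.3,0,0,0,4.2,-4.8,-0.6,-0.3,0,0,0,4.2,-4.8,-0.2,-0.3,0,0,0,4.2,-4.8,0.1,-0.3,0,0,0,4.2,-4.8,0.5,-0.3,0,0,0,4.2,-4.7,0.8,-0.3,0,0,0,4.2,-4.7,1.2,-0.3,0,0,0,4.2,-4.6,1.5,-0.3,0,0,0,0,0,0,0,0]}}

```text
clock: 3.32
position: [0.5456, -0.115, 0.2709]
ee_rot: [0.709, 0.705, -0.001, 0.001]
ft_force: [-1.0, 0.5, 0.2]
grip_width: 0.0868
```

```bash
python3 - <<'E'
from h import *
s=observe();print(s["clock"],s["position"],s["ee_rot"],s["q"])
cal=vision.get_calibration("wrist");im,d=snap("wrist","w1");print(cal)
cv2.imwrite("pics/w1.png",cv2.resize(im[:,:,::-1],(800,600)))
for t in["tall_mould","short_mould"]:
  for x in vision.silhouettes(t,"wrist")[:3]:
    p=cloud("wrist",d,x["pixels"],cal); top=p[p[:,2]>np.percentile(p[:,2],95)-.008]
    r=cv2.minEnclosingCircle((top[:,:2]*1000).astype(np.float32))
    print(t,x["confidence"],x["xy"],np.percentile(p,[2,50,98],axis=0),"top",top.mean(0),(top[:,:2].min(0)+top[:,:2].max(0))/2,len(top),r)
E
```

```text
3.325 [ 0.546 -0.115  0.271] [ 0.709  0.705 -0.001  0.001] [-0.439  0.108  0.651  1.633 -0.064  1.422  0.214]
{'camera_matrix': array([[323.354,   0.   , 258.599],
       [  0.   , 323.354, 194.311],
       [  0.   ,   0.   ,   1.   ]]), 'xyz': array([ 0.547, -0.047,  0.433]), 'rotation': array([ 0.992, -0.003,  0.   ,  0.126])}
tall_mould 0.72 [120.1, 94.1] [[ 0.36  -0.059  0.004]
 [ 0.395 -0.031  0.071]
 [ 0.415 -0.003  0.073]] top [ 0.385 -0.03   0.071] [ 0.384 -0.03 ] 2331 ((384.1128234863281, -29.708059310913086), 29.335378646850586)
tall_mould 0.69 [284.8, 167.7] [[ 0.548 -0.134  0.026]
 [ 0.575 -0.104  0.093]
 [ 0.603 -0.08   0.095]] top [ 0.577 -0.109  0.093] [ 0.577 -0.109] 2112 ((577.0529174804688, -109.2577133178711), 29.000263214111328)
tall_mould 0.67 [351.6, 26.2] [[0.619 0.013 0.001]
 [0.643 0.036 0.071]
 [0.676 0.06  0.073]] top [0.65  0.04  0.071] [0.65  0.038] 2341 ((649.9588012695312, 43.75361251831055), 29.320362091064453)
short_mould 0.76 [272.4, 234.5] [[ 0.538 -0.211  0.025]
 [ 0.567 -0.193  0.058]
 [ 0.598 -0.181  0.061]] top [ 0.568 -0.195  0.063] [ 0.568 -0.145] 686 ((566.3431396484375, -146.8212127685547), 67.44168853759766)
```

View pics/w1.png

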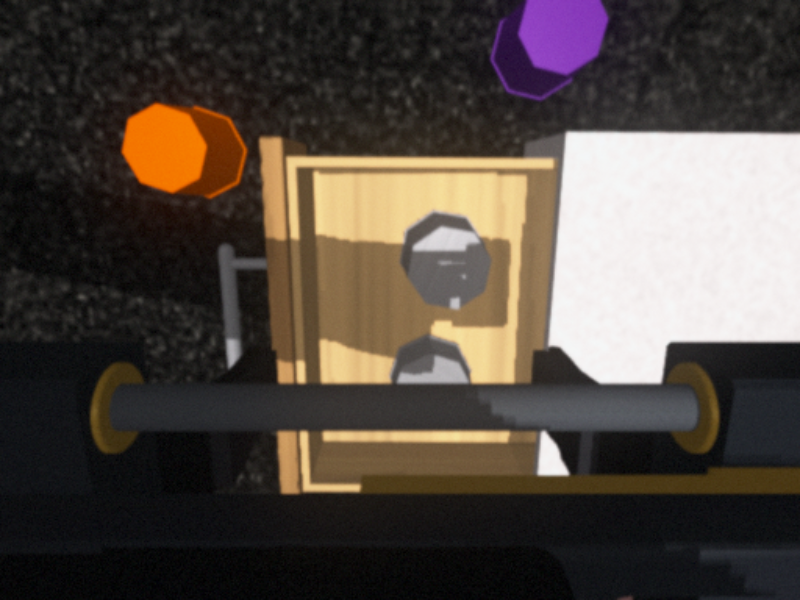

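The steel tall mould is at (445,258), partly in the gripper's shadow. The orange one is at (180,150), the purple at (550,45), and the short mould at (430,365). Next I measure the tall mould's flat orientation and the drawer clearances.

```bash
python3 - <<'E'
from h import *
cal=vision.get_calibration("wrist");im,d=vision.camera("wrist")
P=cloud("wrist",d,d>0,cal)
m=(np.abs(P[:,2]-.0935)<.004)&(np.hypot(P[:,0]-.577,P[:,1]+.109)<.033)
t=P[m][:,:2]
best=[]
for a in range(0,45):
    w=[np.ptp(t@[np.cos(np.radians(a+45*k)),np.sin(np.radians(a+45*k))]) for k in range(4)]
    best.append((np.mean(w),a,w))
best.sort(key=lambda b:b[0]);print(best[0],best[1][:2],best[-1][:2])
# unit top edge, drawer front
def seg(zlo,zhi,ylo,yhi,xlo,xhi):
    k=(P[:,2]>zlo)&(P[:,2]<zhi)&(P[:,1]>ylo)&(P[:,1]<yhi)&(P[:,0]>xlo)&(P[:,0]<xhi);return P[k]
for y in(-.06,-.12):
    u=seg(.104,.116,y-.01,y+.01,.6,.8);f=seg(.09,.104,y-.01,y+.01,.4,.5)
    print(y,"unit x",np.percentile(u[:,0],1) if len(u) else None,"front",np.percentile(f,[2,98],axis=0) if len(f) else None)
h=seg(.06,.085,-.2,-.1,.37,.445);print("handle",np.percentile(h,[2,50,98],axis=0) if len(h) else None)
w=seg(.08,.094,-.08,-.02,.5,.6);print("wall",np.percentile(w,[2,98],axis=0) if len(w) else None)
E
```

```text
(np.float64(0.054470672197874756), 35, [np.float64(0.054214817960594575), np.float64(0.0545369931302936), np.float64(0.054741922408895916), np.float64(0.05438895529171495)]) (np.float64(0.054484223154023084), 34) (np.float64(0.05793121867460756), 12)
-0.06 unit x 0.6455124574891449 front [[ 0.455 -0.069  0.092]
 [ 0.47  -0.05   0.099]]
-0.12 unit x 0.6447009230386982 front [[ 0.455 -0.13   0.092]
 [ 0.469 -0.11   0.099]]
handle [[ 0.414 -0.176  0.072]
 [ 0.421 -0.131  0.076]
 [ 0.442 -0.102  0.078]]
wall [[ 0.502 -0.043  0.086]
 [ 0.598 -0.037  0.089]]
```

```bash
python3 - <<'E'
from h import *
plan([.577,-.109,.12],down(-10),4)
E
```

```text
[-0.0, -0.0, 2.6] [-0.0, 0.8, 3.8]
[-0.0, -0.0, 2.6] [0.0, 0.8, 3.8]
[-0.0, -0.0, 2.6] [0.1, 0.8, 3.8]
[-0.0, -0.0, 2.6] [0.1, 0.8, 3.8]
```

{"name": "move_arm", "arguments": {"steps": [0,0,2.6,0,0.8,3.8,0.14,0,0,2.6,0,0.8,3.8,0.14,0,0,2.6,0.1,0.8,3.8,0.14,0,0,2.6,0.1,0.8,3.8,0.14,0,0,0,0,0,0,0.14,0,0,0,0,0,0,0.14]}}

```text
clock: 4.28
position: [0.5781, -0.1096, 0.12]
ee_rot: [0.767, 0.642, 0.001, 0.0]
ft_force: [0.3, -0.1, -0.2]
grip_width: 0.0749
```

```bash
python3 - <<'E'
from h import *
s=observe();print(s["clock"],s["position"],s["grip_width"],s["q"])
plan([.577,-.109,.058],down(-10),4)
E
```

```text
4.275 [ 0.578 -0.11   0.12 ] 0.07490184683597763 [-0.405  0.299  0.647  1.758 -0.197  1.148  0.124]
[0.0, -0.0, -0.0] [0.0, -0.0, 1.5]
[0.0, -0.0, -0.0] [0.0, -0.0, 1.5]
[0.0, -0.0, -0.0] [0.0, -0.0, 1.5]
[0.0, -0.0, -0.0] [0.0, -0.0, 1.5]
```

{"name": "move_arm", "arguments": {"steps": [0,0,0,0,0,1.5,0.14,0,0,0,0,0,1.5,0.14,0,0,0,0,0,1.5,0.14,0,0,0,0,0,1.5,0.14,0,0,0,0,0,0,0.14,0,0,0,0,0,0,1,0,0,0,0,0,0,1,0,0,0,0,0,0,1,0,0,0,0,0,0,1], "newtons": 20}}

```text
clock: 5.4
position: [0.5778, -0.1103, 0.0591]
ee_rot: [0.768, 0.641, 0.0, 0.0]
ft_force: [-0.3, 0.8, 2.1]
grip_width: 0.0578
```

{"name": "move_arm", "arguments": {"steps": [0,0,0,0,0,-1,1,0,0,0,0,0,-2,1,0,0,0,0,0,-4,1,0,0,0,0,0,-4,1,0,0,0,0,0,-4,1,0,0,0,0,0,-4,1,0,0,0,0,0,-3,1,0,0,0,0,0,0,1]}}

```text
clock: 6.4
position: [0.5789, -0.111, 0.2824]
ee_rot: [0.768, 0.641, 0.003, 0.002]
ft_force: [0.3, -0.4, -0.8]
grip_width: 0.0578
```

```bash
python3 - <<'E'
from h import *
s=observe();print(s["clock"],s["position"],s["grip_width"],s["q"],s["ft_force"])
plan([.50,.12,.28],down(0),6)
E
```

```text
6.4 [ 0.579 -0.111  0.282] 0.057776590703685925 [-0.439  0.185  0.678  1.543 -0.118  1.448  0.064] [ 0.282 -0.433 -0.778]
[0.1, -0.0, -1.7] [3.6, -2.0, 0.0]
[0.1, -0.0, -1.7] [3.6, -1.9, 0.0]
[0.1, -0.0, -1.7] [3.7, -1.8, 0.0]
[0.1, -0.0, -1.7] [3.7, -1.7, 0.0]
[0.1, -0.0, -1.7] [3.8, -1.5, 0.0]
[0.1, -0.0, -1.7] [3.8, -1.4, 0.0]
```

{"name": "move_arm", "arguments": {"steps": [0.1,0,-1.7,3.6,-2,0,1,0,0,-1.7,3.6,-1.9,0,1,0,0,-1.7,3.7,-1.8,0,1,0,0,-1.7,3.7,-1.7,0,1,0,0,-1.7,3.8,-1.5,0,1,0,0,-1.7,3.8,-1.4,0,1,0,8,0,0,0,0,1,0,8,0,0,0,0,1,0,8,0,0,0,0,1,0,8,0,0,0,0,1,0,8,0,0,0,0,1]}}

```text
clock: 7.78
position: [0.4979, 0.1212, 0.2786]
ee_rot: [0.665, 0.663, 0.243, -0.243]
ft_force: [-0.7, -0.2, -2.1]
grip_width: 0.058
```

```bash
python3 - <<'E'
from h import *
s=observe();print(s["clock"],s["position"],s["grip_width"],s["q"],s["ft_force"]);print(R.from_quat(s["ee_rot"]).as_matrix())
E
```

```text
7.775 [0.498 0.121 0.279] 0.057979461008145244 [-0.524  0.035  0.726  1.856 -0.714  1.464  0.356] [-0.684 -0.216 -2.054]
[[ 0.002  1.     0.001]
 [ 0.763 -0.002  0.646]
 [ 0.646 -0.001 -0.763]]
```

{"name": "move_arm", "arguments": {"steps": [0,8,0,0,0,0,1,0,8,0,0,0,0,1,0,8,0,0,0,0,1,0,8,0,0,0,0,1,0,8,0,0,0,0,1,0,0,0,0,0,0,1]}}

```text
clock: 8.52
position: [0.4976, 0.1213, 0.2747]
ee_rot: [0.545, 0.539, 0.452, -0.456]
ft_force: [-0.6, 0.0, -1.7]
grip_width: 0.0582
```

```bash
python3 - <<'E'
from h import *
s=observe();print(s["clock"],s["position"],s["grip_width"],s["q"],s["ft_force"]);print(R.from_quat(s["ee_rot"]).as_matrix())
im,d=snap("scene","s1");cv2.imwrite("pics/s1.png",cv2.resize(im[130:330,120:400,::-1],(800,571)))
P=cloud("scene",d,d>0); k=(P[:,2]>.047)&(P[:,2]<.06)&(np.abs(P[:,0]-.5)<.12)&(np.abs(P[:,1]-.327)<.12); print("plate z",np.median(P[k],axis=0),np.percentile(P[k],[1,99],axis=0))
dt=np.load("top0.npy");P=cloud("top",dt,dt>0);k=(P[:,2]>.047)&(P[:,2]<.06)&(np.abs(P[:,0]-.5)<.12)&(np.abs(P[:,1]-.327)<.12); print("plate top",np.median(P[k],axis=0),np.percentile(P[k],[1,99],axis=0), cv2.minEnclosingCircle((P[k][:,:2]*1000).astype(np.float32)))
E
```

```text
8.525 [0.498 0.121 0.275] 0.05818326723828127 [-0.201  0.464  0.716  1.952 -1.323  1.964  0.89 ] [-0.642  0.049 -1.715]
[[ 0.011  1.     0.001]
 [ 0.175 -0.003  0.985]
 [ 0.984 -0.011 -0.175]]
plate z [0.495 0.324 0.05 ] [[0.409 0.238 0.047]
 [0.583 0.411 0.056]]
plate top [0.498 0.32  0.051] [[0.413 0.234 0.047]
 [0.585 0.406 0.058]] ((484.5960693359375, 331.3565979003906), 111.31049346923828)
```

View pics/s1.png

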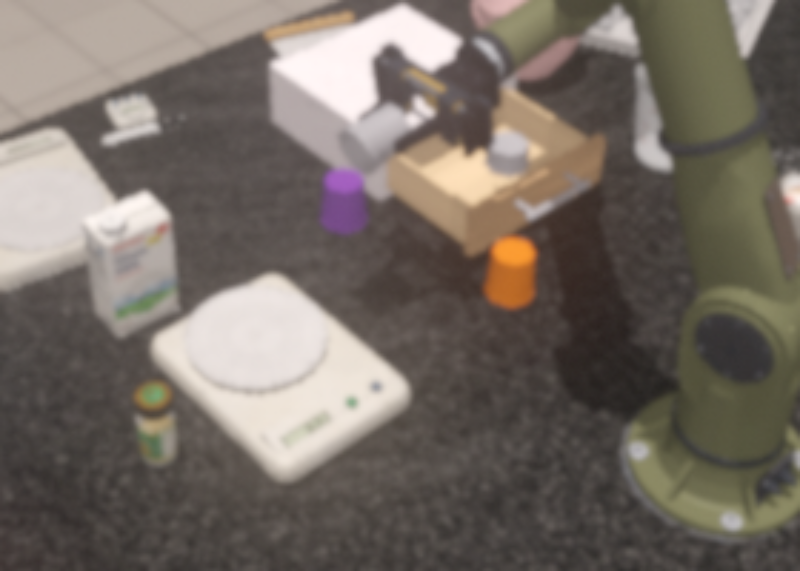

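The mould is held base-first in the gripper, tilted 80°. The plate is clear at (258,335), with the carton at (130,260) and the jar at (155,425) beyond it. Next I move over the plate.

```bash
python3 - <<'E'
from h import *
s=observe(); R0=R.from_quat(s["ee_rot"]).as_matrix()
plan([.499,.315,.15],R0,6)
E
```

```text
[0.0, 0.0, 0.0] [-1.5, 0.0, 3.5]
[0.0, 0.0, 0.0] [-1.5, 0.0, 3.5]
[0.0, 0.0, 0.0] [-1.5, 0.0, 3.5]
[0.0, 0.0, 0.0] [-1.5, 0.0, 3.5]
[0.0, 0.0, 0.0] [-1.5, 0.0, 3.5]
[0.0, 0.0, 0.0] [-1.5, 0.0, 3.5]
```

{"name": "move_arm", "arguments": {"steps": [0,0,0,-1.5,0,3.5,1,0,0,0,-1.5,0,3.5,1,0,0,0,-1.5,0,3.5,1,0,0,0,-1.5,0,3.5,1,0,0,0,-1.5,0,3.5,1,0,0,0,-1.5,0,3.5,1,0,0,0,0,0,0,1]}}

```text
clock: 9.45
position: [0.4964, 0.3165, 0.1549]
ee_rot: [0.54, 0.543, 0.453, -0.456]
ft_force: [-0.1, -0.5, -0.7]
grip_width: 0.0582
```

```bash
python3 - <<'E'
from h import *
s=observe();print(s["clock"],s["position"],s["grip_width"],s["q"],s["ft_force"]); R0=R.from_quat(s["ee_rot"]).as_matrix();print(R0)
plan([.499,.323,.1],R0,5)
E
```

```text
9.45 [0.496 0.317 0.155] 0.0582130758412782 [-0.296  0.548  0.377  2.085 -1.55   1.605  1.037] [-0.119 -0.464 -0.724]
[[-0.001  1.    -0.006]
 [ 0.173  0.006  0.985]
 [ 0.985 -0.    -0.173]]
[0.0, 0.0, 0.0] [-1.1, 0.1, 0.3]
[0.0, 0.0, 0.0] [-1.1, 0.1, 0.3]
[0.0, 0.0, 0.0] [-1.1, 0.1, 0.3]
[0.0, 0.0, 0.0] [-1.1, 0.1, 0.3]
[0.0, 0.0, 0.0] [-1.1, 0.1, 0.3]
```

{"name": "move_arm", "arguments": {"steps": [0,0,0,-1.1,0.1,0.3,1,0,0,0,-1.1,0.1,0.3,1,0,0,0,-1.1,0.1,0.3,1,0,0,0,-1.1,0.1,0.3,1,0,0,0,-1.1,0.1,0.3,1,0,0,0,0,0,0,1]}}

```text
clock: 10.2
position: [0.503, 0.318, 0.0958]
ee_rot: [0.543, 0.54, 0.454, -0.455]
ft_force: [-1.1, 0.2, -1.7]
grip_width: 0.0584
```

```bash
python3 - <<'E'
from h import *
s=observe();print(s["clock"],s["position"],s["grip_width"],s["q"],s["ft_force"]); R0=R.from_quat(s["ee_rot"]).as_matrix();print(R0)
E
```

```text
10.2 [0.503 0.318 0.096] 0.0583812613032562 [-0.183  0.664  0.245  2.054 -1.552  1.553  1.131] [-1.086  0.235 -1.693]
[[ 0.004  1.     0.001]
 [ 0.173 -0.002  0.985]
 [ 0.985 -0.004 -0.173]]
```

{"name": "move_arm", "arguments": {"steps": [0,0,0,-0.2,0,0,1,0,0,0,-0.2,0,0,1,0,0,0,0,0,0,1]}}

```text
clock: 10.58
position: [0.5033, 0.3175, 0.0931]
ee_rot: [0.542, 0.541, 0.454, -0.455]
ft_force: [0.0, 0.6, -0.9]
grip_width: 0.0579
```

{"name": "move_arm", "arguments": {"steps": [0,0,0,-0.2,0,0,1,0,0,0,0,0,0,0.22,0,0,0,0,0,0,0.1,0,0,0,0,0,0,0.05,0,0,0,0,0,0,0]}}

```text
clock: 11.2
position: [0.5033, 0.3172, 0.0912]
ee_rot: [0.542, 0.541, 0.455, -0.455]
ft_force: [-0.1, 0.3, 0.3]
grip_width: 0.0845
```

```bash
python3 - <<'E'
from h import *
s=observe();print(s["clock"],s["position"],s["grip_width"],s["q"],s["ft_force"]); R0=R.from_quat(s["ee_rot"]).as_matrix()
for cam in("top","scene"):
    im,d=snap(cam,cam+"2");
    c=im[180:290,100:260] if cam=="top" else im[200:300,160:320]
    cv2.imwrite(f"pics/{cam}2.png",cv2.resize(c[:,:,::-1],None,fx=4,fy=4,interpolation=cv2.INTER_CUBIC))
    for x in vision.silhouettes("tall_mould",cam):
        p=cloud(cam,d,x["pixels"]);print(cam,x["confidence"],x["xy"],np.percentile(p,[3,50,97],axis=0).round(3).tolist())
a=cv2.imread("pics/top2.png");b=cv2.imread("pics/scene2.png");h=300
cv2.imwrite("pics/j2.png",np.hstack([cv2.resize(z,(400,h)) for z in(a,b)]))
E
```

```text
11.2 [0.503 0.317 0.091] 0.08447653540136899 [-0.179  0.675  0.242  2.051 -1.552  1.553  1.141] [-0.055  0.319  0.313]
top 0.69 [170.7, 211.7] [[0.473, 0.273, 0.071], [0.498, 0.306, 0.106], [0.527, 0.339, 0.116]]
top 0.57 [249.5, 179.1] [[0.618, 0.014, 0.007], [0.639, 0.042, 0.07], [0.671, 0.067, 0.077]]
scene 0.85 [301.7, 226.6] [[0.347, -0.055, -0.002], [0.37, -0.015, 0.045], [0.415, 0.003, 0.073]]
scene 0.8 [210.7, 242.3] [[0.468, 0.282, 0.05], [0.491, 0.326, 0.094], [0.53, 0.349, 0.114]]
scene 0.74 [240.6, 199.6] [[0.523, -0.024, -0.001], [0.64, 0.062, 0.063], [0.683, 0.15, 0.146]]
```

View pics/j2.png

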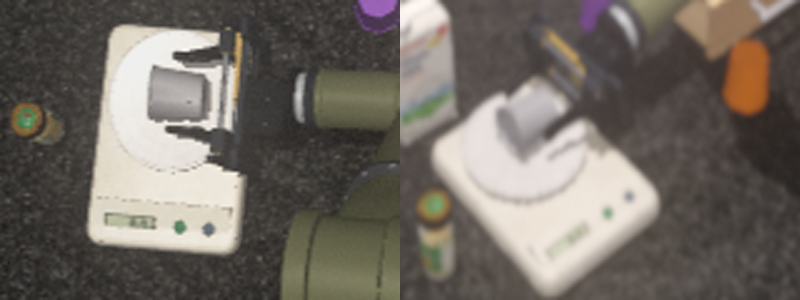

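The mould lies on its side on the plate with its mouth to the left, at about (180,93) in the left half. The fingers are open around it. Next I retreat, bring the tool back to vertical, and regrasp from above.

{"name": "move_arm", "arguments": {"steps": [0,0,0,0,0,-2,0,0,0,0,0,0,-4,0,0,0,0,0,0,-4,0,0,-8,0,3,0,-2,0,0,-10,0,4,0,0,0,0,-10,0,3,0,0,0,0,-10,0,2,0,0,0,0,-10,0,0,0,0,0,0,-10,0,0,0,0,0,0,-10,0,0,0,0,0,0,-10,0,0,0,0,0,0,0,0,0,0,0,0]}}

```text
clock: 12.9
position: [0.5023, 0.2459, 0.2216]
ee_rot: [0.705, 0.709, 0.012, -0.014]
ft_force: [-0.6, -1.0, 0.1]
grip_width: 0.0874
```

```bash
python3 - <<'E'
from h import *
s=observe();print(s["clock"],s["position"],s["grip_width"],s["q"],s["ft_force"]); R0=R.from_quat(s["ee_rot"]).as_matrix();print(R0)
im,d=vision.camera("top")
for x in vision.silhouettes("tall_mould","top"):
    p=cloud("top",d,x["pixels"]);print(x["confidence"],x["xy"])
    if abs(np.median(p[:,1])-.32)<.1:
        q=p[p[:,2]>.07]; print(len(q),np.percentile(q,[1,50,99],axis=0))
        for y in np.arange(.26,.37,.01):
            k=q[np.abs(q[:,1]-y)<.005]
            if len(k): print(round(y,3),k[:,0].min(),k[:,0].max(),k[:,2].max(),len(k))
cal=vision.get_calibration("wrist");im,d=vision.camera("wrist");P=cloud("wrist",d,d>0,cal)
k=P[(P[:,2]>.068)&(P[:,2]<.125)&(np.abs(P[:,0]-.5)<.06)&(np.abs(P[:,1]-.32)<.06)]
if len(k):print("wrist",len(k),np.percentile(k,[1,50,99],axis=0), cv2.minAreaRect((k[:,:2]*1000).astype(np.float32)))
plan([.5,.325,.2],down(0),4)
E
```

```text
12.9 [0.502 0.246 0.222] 0.08739976612692592 [-0.728  0.117  0.268  1.703 -0.066  1.313 -0.44 ] [-0.553 -1.036  0.104]
[[-0.005  1.    -0.003]
 [ 0.999  0.005  0.036]
 [ 0.036 -0.003 -0.999]]
0.78 [250.4, 179.0]
0.54 [269.3, 256.5]
wrist 5957 [[0.475 0.275 0.092]
 [0.504 0.314 0.107]
 [0.534 0.345 0.116]] ((504.82940673828125, 310.23553466796875), (65.21247100830078, 72.49344635009766), 0.06468810141086578)
[-0.0, -0.5, -0.1] [2.1, -0.1, 0.6]
[-0.0, -0.5, -0.1] [2.1, -0.1, 0.6]
[-0.0, -0.5, -0.1] [2.1, -0.1, 0.6]
[-0.0, -0.5, -0.1] [2.1, -0.1, 0.5]
```

```bash
python3 - <<'E'
from h import *
Rt=down(0)@R.from_rotvec([0,np.radians(-8),0]).as_matrix();print(Rt[:,2])
plan([.505,.317,.135],Rt,4)
print("then");plan([.505,.317,.063],Rt,5,Rt,np.array([.505,.317,.135]))
E
```

```text
[ 0.    -0.139 -0.99 ]
[-0.0, -2.5, -0.1] [1.8, 0.0, 2.2]
[-0.0, -2.5, -0.1] [1.9, 0.0, 2.1]
[-0.0, -2.5, -0.1] [2.0, 0.0, 2.1]
[-0.0, -2.5, -0.1] [2.1, 0.0, 2.0]
then
[0.0, 0.0, 0.0] [0.2, 0.0, 1.4]
[0.0, 0.0, 0.0] [0.2, 0.0, 1.4]
[0.0, 0.0, 0.0] [0.2, 0.0, 1.4]
[0.0, 0.0, 0.0] [0.2, 0.0, 1.4]
[0.0, 0.0, 0.0] [0.2, 0.0, 1.4]
```

{"name": "move_arm", "arguments": {"steps": [0,-2.5,-0.1,1.8,0,2.2,0,0,-2.5,-0.1,1.9,0,2.1,0,0,-2.5,-0.1,2,0,2.1,0,0,-2.5,-0.1,2.1,0,2,0,0,0,0,0,0,0,0,0,0,0,0,0,0,0]}}

```text
clock: 13.8
position: [0.5045, 0.3155, 0.1359]
ee_rot: [0.705, 0.706, -0.05, 0.049]
ft_force: [0.3, 0.2, 0.4]
grip_width: 0.0867
```

```bash
python3 - <<'E'
from h import *
s=observe();print(s["position"],s["q"])
Rt=down(0)@R.from_rotvec([0,np.radians(-8),0]).as_matrix()
plan([.505,.317,.063],Rt,5)
E
```

```text
[0.504 0.315 0.136] [-0.848  0.323  0.216  1.641  0.045  1.269 -0.653]
[-0.0, -0.0, 0.0] [0.2, 0.0, 1.4]
[-0.0, -0.0, 0.0] [0.2, 0.0, 1.4]
[-0.0, -0.0, 0.0] [0.2, 0.0, 1.4]
[-0.0, -0.0, 0.0] [0.2, 0.0, 1.4]
[-0.0, -0.0, 0.0] [0.2, 0.0, 1.4]
```

{"name": "move_arm", "arguments": {"steps": [0,0,0,0.2,0,1.4,0,0,0,0,0.2,0,1.4,0,0,0,0,0.2,0,1.4,0,0,0,0,0.2,0,1.4,0,0,0,0,0.2,0,1.4,0,0,0,0,0,0,0,0,0,0,0,0,0,0,1,0,0,0,0,0,0,1,0,0,0,0,0,0,1,0,0,0,0,0,0,1], "newtons": 20}}

```text
clock: 15.05
position: [0.5032, 0.3188, 0.065]
ee_rot: [0.703, 0.707, -0.049, 0.049]
ft_force: [0.7, 0.8, 0.9]
grip_width: 0.0606
```

{"name": "move_arm", "arguments": {"steps": [0,0,0,0,0,-1.5,1,0,0,0,0,0,-3,1,0,0,0,0,0,-4,1,0,0,0,0,0,-4,1,0,8.5,0,0,0,0,1,0,8.5,0,0,0,0,1,0,8.5,0,0,0,0,1,0,8.5,0,0,0,0,1,0,8.5,0,0,0,0,1,0,8.5,0,0,0,0,1]}}

```text
clock: 16.3
position: [0.5037, 0.3356, 0.1902]
ee_rot: [0.655, 0.659, 0.261, -0.261]
ft_force: [-0.6, 0.7, -2.4]
grip_width: 0.061
```

{"name": "move_arm", "arguments": {"steps": [0,8.5,0,0,0,0,1,0,8.5,0,0,0,0,1,0,8.5,0,0,0,0,1,0,8.5,0,0,0,0,1,0,0,0,0,0,0,1]}}

```text
clock: 16.92
position: [0.5027, 0.3346, 0.1847]
ee_rot: [0.555, 0.553, 0.436, -0.443]
ft_force: [-0.0, 0.3, -0.9]
grip_width: 0.0604
```

```bash
python3 - <<'E'
from h import *
s=observe();print(s["clock"],s["position"],s["grip_width"],s["q"],s["ft_force"]); R0=R.from_quat(s["ee_rot"]).as_matrix();print(R0)
im,d=snap("scene","s3");im2,d2=snap("top","t3")
cv2.imwrite("pics/j3.png",np.hstack([cv2.resize(im[170:290,150:310],(400,300),interpolation=2),cv2.resize(im2[170:290,100:260],(400,300),interpolation=2)])[:,:,::-1])
P=cloud("top",d2,d2>0)
k=P[(np.hypot(P[:,0]-.505,P[:,1]-.325)<.07)&(P[:,2]>.12)&(P[:,2]<.3)]
print(len(k),np.percentile(k,[1,50,99],axis=0))
for cam,dd in(("scene",d),("top",d2)):
    for x in vision.silhouettes("tall_mould",cam):
        p=cloud(cam,dd,x["pixels"]);
        if abs(np.median(p[:,1])-.32)<.1: print(cam,x["confidence"],x["xy"],np.percentile(p,[1,3,50,97,99],axis=0).round(3).tolist())
E
```

```text
16.925 [0.503 0.335 0.185] 0.06043957546087651 [-0.219  0.432  0.241  2.07  -1.487  1.472  0.909] [-0.031  0.319 -0.945]
[[ 0.007  1.    -0.006]
 [ 0.228  0.004  0.974]
 [ 0.974 -0.009 -0.228]]
584 [[0.459 0.257 0.143]
 [0.508 0.317 0.198]
 [0.546 0.349 0.241]]
scene 0.69 [207.8, 220.9] [[0.466, 0.285, 0.054], [0.468, 0.288, 0.141], [0.5, 0.325, 0.191], [0.533, 0.351, 0.215], [0.55, 0.352, 0.216]]
scene 0.56 [218.2, 260.5] [[0.306, 0.223, 0.01], [0.309, 0.231, 0.017], [0.425, 0.343, 0.04], [0.575, 0.43, 0.053], [0.585, 0.432, 0.055]]
top 0.61 [160.5, 208.0] [[0.472, 0.285, 0.142], [0.475, 0.287, 0.143], [0.508, 0.326, 0.177], [0.533, 0.347, 0.22], [0.535, 0.349, 0.221]]
```

View pics/j3.png

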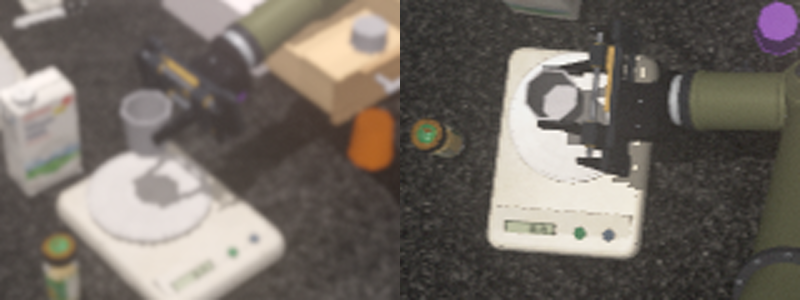

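The mould is now mouth up in the grip: its rim is at (147,105) on the left and it shows at (553,95) on the right, above the plate. Next I check its tilt from the rim depth.

```bash
python3 - <<'E'
from h import *
for cam in("top","scene"):
    im,d=vision.camera(cam);P=cloud(cam,d,d>0)
    k=P[(np.hypot(P[:,0]-.504,P[:,1]-.318)<.037)&(P[:,2]>.205)&(P[:,2]<.232)]
    i=P[(np.hypot(P[:,0]-.504,P[:,1]-.318)<.018)&(P[:,2]>.135)&(P[:,2]<.16)]
    for n,k in(("rim",k),("in",i)):
        if len(k)<10: continue
        c=np.linalg.lstsq(np.c_[k[:,:2]-k[:,:2].mean(0),np.ones(len(k))],k[:,2],rcond=None)[0]
        print(cam,n,len(k),k.mean(0),(k.min(0)+k.max(0))/2,"slope deg",np.degrees(c[:2]))
s=observe();R0=R.from_quat(s["ee_rot"]).as_matrix();print(s["position"])
g=s["position"]-.019*R0[:,2];print("grasp",g)
E
```

```text
top rim 129 [0.505 0.321 0.217] [0.503 0.318 0.215] slope deg [ 0.02  -2.333]
top in 80 [0.505 0.32  0.151] [0.505 0.32  0.15 ] slope deg [-2.14 -1.62]
scene rim 123 [0.507 0.316 0.213] [0.503 0.319 0.215] slope deg [ 0.003 -0.949]
[0.503 0.337 0.191]
grasp [0.504 0.318 0.195]
```

{"name": "move_arm", "arguments": {"steps": [0,1.5,0,-2.1,-0.1,0.6,1,0,0,0,-2.1,-0.1,0.6,1,0,0,0,-2.1,-0.1,0.6,1,0,0,0,-1.2,-0.1,0.3,1,0,0,0,-0.6,0,0.1,1,0,0,0,0,0,0,1,0,0,0,0,0,0,1]}}

```text
clock: 18.1
position: [0.4994, 0.3407, 0.1053]
ee_rot: [0.546, 0.549, 0.446, -0.449]
ft_force: [0.3, 0.2, -1.4]
grip_width: 0.0608
```

```bash
python3 - <<'E'
from h import *
s=observe();print(s["clock"],s["position"],s["grip_width"],s["q"],s["ft_force"]); R0=R.from_quat(s["ee_rot"]).as_matrix();print(R0)
for cam in("top","scene"):
    im,d=vision.camera(cam);P=cloud(cam,d,d>0)
    k=P[(np.hypot(P[:,0]-.5,P[:,1]-.323)<.037)&(P[:,2]>.11)&(P[:,2]<.145)]
    print(cam,len(k),(k.min(0)+k.max(0))/2,np.percentile(k[:,2],[50,95]), np.degrees(np.linalg.lstsq(np.c_[k[:,:2]-k[:,:2].mean(0),np.ones(len(k))],k[:,2],rcond=None)[0][:2]))
E
```

```text
18.1 [0.499 0.341 0.105] 0.06080134501776568 [-0.145  0.609  0.148  2.065 -1.533  1.46   1.093] [ 0.257  0.209 -1.41 ]
[[-0.     1.    -0.005]
 [ 0.199  0.005  0.98 ]
 [ 0.98  -0.001 -0.199]]
top 147 [0.501 0.322 0.127] [0.131 0.138] [ 0.492 -3.359]
scene 181 [0.497 0.326 0.125] [0.123 0.136] [-0.692 -0.855]
```

{"name": "move_arm", "arguments": {"steps": [0,0,0,-0.2,0,0,1,0,0,0,-0.2,0,0.1,1,0,0,0,0,0,0,1]}}

```text
clock: 18.58
position: [0.4988, 0.341, 0.1002]
ee_rot: [0.546, 0.549, 0.446, -0.449]
ft_force: [-0.6, 0.2, -2.0]
grip_width: 0.0607
```

{"name": "move_arm", "arguments": {"steps": [0,0,0,-0.2,0,0,1,0,0,0,0,0,0,1]}}

```text
clock: 18.82
position: [0.4989, 0.3405, 0.0982]
ee_rot: [0.547, 0.549, 0.446, -0.449]
ft_force: [0.5, 0.7, -1.6]
grip_width: 0.0606
```

{"name": "move_arm", "arguments": {"steps": [0,0,0,-0.2,0,0.1,1,0,0,0,0,0,0,1]}}

```text
clock: 19.08
position: [0.4988, 0.3412, 0.0961]
ee_rot: [0.546, 0.549, 0.446, -0.449]
ft_force: [0.6, -0.0, -2.1]
grip_width: 0.061
```

{"name": "move_arm", "arguments": {"steps": [0,0,0,-0.2,0,0,1,0,0,0,0,0,0,1]}}

```text
clock: 19.32
position: [0.499, 0.3407, 0.0943]
ee_rot: [0.546, 0.549, 0.446, -0.449]
ft_force: [-0.4, 0.6, -0.3]
grip_width: 0.0609
```

{"name": "move_arm", "arguments": {"steps": [0,0,0,-0.2,0,0,1,0,0,0,0,0,0,1]}}

```text
clock: 19.58
position: [0.4989, 0.341, 0.0942]
ee_rot: [0.545, 0.548, 0.447, -0.45]
ft_force: [-1.2, 0.1, 4.9]
grip_width: 0.0609
```

Contact was at about 5 N. Releasing now, then backing straight out.

{"name": "move_arm", "arguments": {"steps": [0,0,0,0,0,0,0.25,0,0,0,0,0,0,0.1,0,0,0,0,0,0,0,0,0,0,0,0,0,0,0,0,0,0,0,-1.5,0,0,0,0,0,0,-3,0,0,0,0,0,0,-4,0,0,0,0,0,0,-4,0]}}

```text
clock: 20.58
position: [0.4996, 0.2156, 0.1176]
ee_rot: [0.547, 0.548, 0.446, -0.449]
ft_force: [1.1, -0.0, -0.7]
grip_width: 0.0869
```

```bash
python3 - <<'E'
from h import *
s=observe();print(s["clock"],s["position"],s["grip_width"],s["q"],s["ft_force"])
for cam in("top","scene"):
    im,d=snap(cam,cam+"4");P=cloud(cam,d,d>0)
    k=P[(np.hypot(P[:,0]-.5,P[:,1]-.323)<.045)&(P[:,2]>.108)&(P[:,2]<.145)]
    print(cam,len(k),(k.min(0)+k.max(0))/2,np.percentile(k[:,2],[50,95]), np.degrees(np.linalg.lstsq(np.c_[k[:,:2]-k[:,:2].mean(0),np.ones(len(k))],k[:,2],rcond=None)[0][:2]))
plan([.40,-.10,.25],down(0),12)
E
```

```text
20.575 [0.5   0.216 0.118] 0.086891155866475 [ 0.01   0.616  0.251  2.023 -1.352  1.625  1.096] [ 1.112 -0.043 -0.706]
top 106 [0.498 0.323 0.118] [0.122 0.127] [-2.271 -4.628]
scene 129 [0.495 0.326 0.119] [0.118 0.125] [-0.494  2.059]
[0.0, -6.5, -0.0] [0.6, -0.8, -2.8]
[0.0, -6.5, -0.0] [0.2, -0.8, -2.8]
[0.0, -6.5, -0.0] [-0.1, -0.8, -2.8]
[0.0, -6.5, -0.0] [-0.4, -0.8, -2.8]
[0.0, -6.5, -0.0] [-0.7, -0.8, -2.7]
[0.0, -6.5, -0.0] [-1.0, -0.8, -2.6]
[0.0, -6.5, -0.0] [-1.3, -0.8, -2.5]
[0.0, -6.5, -0.0] [-1.6, -0.8, -2.3]
[0.0, -6.5, -0.0] [-1.8, -0.8, -2.1]
[0.0, -6.5, -0.0] [-2.1, -0.8, -1.9]
[0.0, -6.5, -0.0] [-2.3, -0.8, -1.7]
[0.0, -6.5, -0.0] [-2.5, -0.9, -1.4]
```

{"name": "move_arm", "arguments": {"steps": [0,-8,0,3,0,0,0.5,0,-10,0,3,0,-1,1,0,-10,0,3,0,-1,1,0,-10,0,2,0,-2,1,0,-10,0,0,0,0,1,0,-10,0,0,0,0,1,0,-10,0,0,0,0,1,0,-10,0,0,0,0,1,0,0,0,0,0,0,1]}}

```text
clock: 21.8
position: [0.4982, 0.2321, 0.2372]
ee_rot: [0.702, 0.712, 0.002, -0.005]
ft_force: [-0.3, -0.0, -0.1]
grip_width: 0.0056
```

```bash
python3 - <<'E'
from h import *
s=observe();print(s["clock"],s["position"],s["q"])
plan([.42,-.162,.14],down(0),9)
E
```

```text
21.8 [0.498 0.232 0.237] [-0.592  0.098  0.123  1.688 -0.023  1.355 -0.45 ]
[-0.0, -0.1, 0.1] [-4.4, -0.9, 1.0]
[-0.0, -0.1, 0.1] [-4.4, -0.9, 1.0]
[-0.0, -0.1, 0.1] [-4.4, -0.9, 1.0]
[-0.0, -0.1, 0.1] [-4.4, -0.9, 1.1]
[-0.0, -0.1, 0.1] [-4.4, -0.9, 1.1]
[-0.0, -0.1, 0.1] [-4.4, -0.9, 1.1]
[-0.0, -0.1, 0.1] [-4.4, -0.9, 1.1]
[-0.0, -0.1, 0.1] [-4.4, -0.9, 1.1]
[-0.0, -0.1, 0.1] [-4.4, -0.9, 1.1]
```

{"name": "move_arm", "arguments": {"steps": [0,0,0,-4.4,-0.9,0,1,0,0,0,-4.4,-0.9,0,1,0,0,0,-4.4,-0.9,1,1,0,0,0,-4.4,-0.9,1,1,0,0,0,-4.4,-0.9,1,1,0,0,0,-4.4,-0.9,1.5,1,0,0,0,-4.4,-0.9,1.5,1,0,0,0,-4.4,-0.9,1.5,1,0,0,0,-4.4,-0.9,1.5,1,0,0,0,0,0,0,1]}}

```text
clock: 23.05
position: [0.4174, -0.1722, 0.1426]
ee_rot: [0.709, 0.705, 0.003, -0.005]
ft_force: [-0.3, 1.5, 0.2]
grip_width: 0.0002
```

```bash
python3 - <<'E'
from h import *
s=observe();print(s["clock"],s["position"],s["q"],s["grip_width"])
plan([.42,-.162,.087],down(0),4)
E
```

```text
23.05 [ 0.417 -0.172  0.143] [-0.217 -0.063  0.544  2.035  0.025  1.168  0.311] 0.00021901915605014645
[-0.1, -0.2, -0.1] [0.2, 0.1, 1.4]
[-0.1, -0.2, -0.1] [0.2, 0.1, 1.4]
[-0.1, -0.2, -0.1] [0.2, 0.1, 1.4]
[-0.1, -0.2, -0.1] [0.3, 0.1, 1.4]
```

{"name": "move_arm", "arguments": {"steps": [0,0,0,0.2,0.1,1.4,1,0,0,0,0.2,0.1,1.4,1,0,0,0,0.2,0.1,1.4,1,0,0,0,0.3,0.1,1.3,1,0,0,0,0,0,0,1]}}

```text
clock: 23.68
position: [0.4239, -0.1576, 0.0878]
ee_rot: [0.705, 0.709, 0.002, -0.005]
ft_force: [-0.2, -0.5, -0.7]
grip_width: 0.0011
```

{"name": "move_arm", "arguments": {"steps": [0,0,0,0,0.5,0,1,0,0,0,0,0.5,0,1,0,0,0,0,0.5,0,1,0,0,0,0,0.7,0,1,0,0,0,0,1,0,1,0,0,0,0,1.2,0,1,0,0,0,0,1.2,0,1,0,0,0,0,1.2,0,1,0,0,0,0,1.2,0,1,0,0,0,0,1.2,0,1,0,0,0,0,0.8,0,1,0,0,0,0,0.4,0,1]}}

```text
clock: 25.18
position: [0.5294, -0.1576, 0.0889]
ee_rot: [0.705, 0.709, 0.003, -0.004]
ft_force: [-1.4, -0.6, 0.2]
grip_width: 0.0007
```

```bash
python3 - <<'E'
from h import *
s=observe();print(s["clock"],s["position"],s["ft_force"])
im,d=vision.camera("top");P=cloud("top",d,d>0)
for y in(-.25,-.08):
    k=P[(np.abs(P[:,1]-y)<.015)&(P[:,2]>.088)&(P[:,2]<.104)&(P[:,0]>.42)&(P[:,0]<.66)];print(y,len(k),np.percentile(k,[2,50,98],axis=0)[:,0])
E
```

```text
25.175 [ 0.529 -0.158  0.089] [-1.443 -0.646  0.169]
-0.25 7 [0.536 0.543 0.641]
-0.08 51 [0.539 0.548 0.644]
```

{"name": "move_arm", "arguments": {"steps": [0,0,0,0,0.6,0,1,0,0,0,0,1,0,1,0,0,0,0,1.2,0,1,0,0,0,0,1.2,0,1,0,0,0,0,1.2,0,1,0,0,0,0,1.2,0,1,0,0,0,0,0.8,0,1,0,0,0,0,0.5,0,1,0,0,0,0,0.3,0,1,0,0,0,0,0,0,1]}}

```text
clock: 26.48
position: [0.6091, -0.157, 0.0888]
ee_rot: [0.705, 0.709, 0.003, -0.004]
ft_force: [1.0, 0.6, -0.1]
grip_width: 0.0006
```

```bash
python3 - <<'E'
from h import *
s=observe();print(s["clock"],s["position"],s["ft_force"])
im,d=vision.camera("top");P=cloud("top",d,d>0)
for y in(-.25,-.08):
    k=P[(np.abs(P[:,1]-y)<.015)&(P[:,2]>.088)&(P[:,2]<.104)&(P[:,0]>.42)&(P[:,0]<.66)];print(y,len(k),np.percentile(k,[2,50,98],axis=0)[:,0])
E
```

```text
26.475 [ 0.609 -0.157  0.089] [ 1.011  0.584 -0.056]
-0.25 28 [0.616 0.623 0.633]
-0.08 55 [0.619 0.628 0.65 ]
```

{"name": "move_arm", "arguments": {"steps": [0,0,0,0,0.4,0,1,0,0,0,0,0.3,0,1,0,0,0,0,0,0,1]}}

```text
clock: 26.9
position: [0.6162, -0.1573, 0.0888]
ee_rot: [0.705, 0.709, 0.003, -0.004]
ft_force: [1.2, 0.2, -0.5]
grip_width: 0.0003
```

{"name": "move_arm", "arguments": {"steps": [0,0,0,0,0.3,0,1,0,0,0,0,0,0,1]}}

```text
clock: 27.15
position: [0.6185, -0.1573, 0.0887]
ee_rot: [0.705, 0.709, 0.002, -0.004]
ft_force: [-2.3, -0.5, 1.6]
grip_width: 0.0002
```

{"name": "move_arm", "arguments": {"steps": [0,0,0,0,0.2,0,1,0,0,0,0,0,0,1]}}

```text
clock: 27.4
position: [0.6185, -0.1573, 0.0886]
ee_rot: [0.705, 0.709, 0.001, -0.006]
ft_force: [-7.4, 1.1, 4.5]
grip_width: 0.0004
```

The drawer is against its stop, with force rising and no further motion. Backing off, lifting and checking.

{"name": "move_arm", "arguments": {"steps": [0,0,0,0,-0.5,0,1,0,0,0,0,-1,0,1,0,0,0,0,0,-3,1,0,0,0,0,0,-4,1,0,0,0,0,-4,-4,1,0,0,0,0,-4,0,1,0,0,0,0,0,0,1]}}

```text
clock: 28.28
position: [0.5238, -0.1595, 0.1996]
ee_rot: [0.706, 0.708, 0.004, -0.004]
ft_force: [0.4, -0.8, 0.5]
grip_width: 0.0003
```

```bash
python3 - <<'E'
from h import *
s=observe();print(s["clock"],s["position"],s["ft_force"])
im,d=snap("scene","s5");im2,d2=snap("top","t5")
cv2.imwrite("pics/j5.png",np.hstack([cv2.resize(im[140:320,130:370],(400,300),interpolation=2),cv2.resize(im2[130:280,100:400],(400,300),interpolation=2)])[:,:,::-1])
P=cloud("top",d2,d2>0)
for y in(-.25,-.08):
    k=P[(np.abs(P[:,1]-y)<.015)&(P[:,2]>.088)&(P[:,2]<.104)&(P[:,0]>.55)&(P[:,0]<.66)];print(y,len(k),np.percentile(k,[2,50,98],axis=0)[:,0])
for cam,dd in(("scene",d),("top",d2)):
  for t in("tall_mould","tall_mould_base","milk_carton","vanilla_jar","jug"):
    for x in vision.silhouettes(t,cam):
        p=cloud(cam,dd,x["pixels"]); print(cam,t,round(x["confidence"],2),np.percentile(p,[3,50,97],axis=0).round(3).tolist())
E
```

```text
28.275 [ 0.524 -0.159  0.2  ] [ 0.448 -0.833  0.475]Traceback (most recent call last):
  File "<stdin>", line 7, in <module>
    return _quantile_unchecked(
        a, q, axis, out, overwrite_input, method, keepdims, weights)
    return _ureduce(a,
                    func=_quantile_ureduce_func,
    ...<5 lines>...
                    overwrite_input=overwrite_input,
                    method=method)
    r = func(a, **kwargs)
    result = _quantile(arr,
                       quantiles=q,
    ...<2 lines>...
                       out=out,
                       weights=wgt)
    slices_having_nans = np.isnan(arr[-1, ...])
                                  ~~~^^^^^^^^^
IndexError: index -1 is out of bounds for axis 0 with size 0
```

View pics/j5.png

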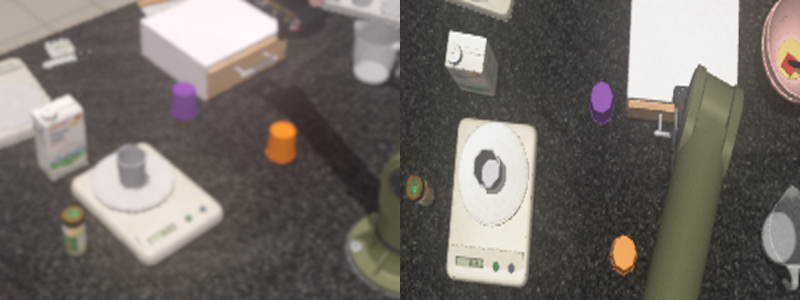

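The mould stands mouth up on the plate at (132,165) on the left and (490,172) on the right. The drawer looks shut, and the carton, jar and jug are standing. Last, a numeric check.

```bash
python3 - <<'E'
from h import *
for cam in("scene","top"):
  im,d=vision.camera(cam);P=cloud(cam,d,d>0)
  for y in(-.25,-.08,-.05):
    k=P[(np.abs(P[:,1]-y)<.015)&(P[:,2]>.085)&(P[:,2]<.104)&(P[:,0]>.58)&(P[:,0]<.66)]
    if len(k): print(cam,y,len(k),np.percentile(k[:,0],[2,50,98]))
  k=P[(np.hypot(P[:,0]-.5,P[:,1]-.323)<.045)&(P[:,2]>.1)&(P[:,2]<.145)];print(cam,"rim",(k.min(0)+k.max(0))/2,np.percentile(k[:,2],95))
  for t in("milk_carton","vanilla_jar","jug"):
    for x in vision.silhouettes(t,cam)[:1]:
        p=cloud(cam,d,x["pixels"]); print(cam,t,round(x["confidence"],2),np.percentile(p,[5,50,95],axis=0).round(3).tolist())
E
```

```text
scene -0.25 26 [0.618 0.629 0.65 ]
scene -0.08 31 [0.621 0.633 0.658]
scene -0.05 34 [0.623 0.635 0.65 ]
scene rim [0.495 0.325 0.114] 0.12407302880792725
scene milk_carton 0.8 [[0.645, 0.347, 0.008], [0.653, 0.401, 0.109], [0.707, 0.436, 0.171]]
scene vanilla_jar 0.94 [[0.431, 0.491, 0.002], [0.441, 0.514, 0.069], [0.471, 0.529, 0.106]]
scene jug 0.68 [[0.38, -0.498, 0.01], [0.428, -0.424, 0.089], [0.493, -0.384, 0.129]]
top -0.08 48 [0.628 0.636 0.646]
top -0.05 49 [0.627 0.635 0.646]
top rim [0.498 0.322 0.116] 0.12715683643960907
top milk_carton 0.61 [[0.648, 0.335, 0.024], [0.669, 0.372, 0.162], [0.709, 0.425, 0.181]]
top vanilla_jar 0.69 [[0.436, 0.483, 0.02], [0.453, 0.492, 0.1], [0.472, 0.518, 0.11]]
top jug 0.58 [[0.374, -0.498, 0.002], [0.443, -0.463, 0.061], [0.497, -0.392, 0.133]]
```

```bash
python3 -c "
from h import *
print(workorder.job_done())"
```

```text
the job is handed in; nothing more can be done
None
```

The tall steel mould stands mouth up on the near scale's plate and the drawer is home; I handed the job in at about 29 s. I gripped the mould from above in the drawer and laid it on its side on the plate. Then I regrasped it from above, tilted it upright and set it down at about 5 N. The drawer I pushed in with closed fingers until it stopped; the force was about 7 N.

**Last checks:**
- **Mould:** its rim centre was at about (0.498, 0.322), within 5 mm of my measured plate centre. The rim stood at z 0.124 to 0.127, where an upright mould should give 0.124. The final picture shows it mouth up. My last slope fits on the rim were too noisy to give a tilt angle: they read 2 to 5 degrees and disagreed in sign between the cameras.
- **Drawer:** the back edge of its front was level with the unit's face at x 0.645 to 0.646. It moved no further as the push force rose.
- **Carton, jar and jug:** the top camera put all three within about 5 mm of where they started.
- **Short mould:** I could not see it once the drawer was shut. It was standing upside down just before the push, and I pushed slowly.

One check script crashed on an empty depth selection, so I re-ran it in corrected form.

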